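# Vent-set a media bottle's cap for the steriliser

### The job

Get the empty amber bottle ready for the steriliser: first push the red grip of the bottle clamp all the way to its end stop at the bottle so that the bottle cannot turn, then screw the large green cap on clockwise until it bottoms out, and from there back it off a quarter turn so that it can vent. Do not let go after that: the program finishes with the cap still held between the fingers at the quarter turn, so that I can stick the indicator tape on. Leave the clamp home and do not shift the other things on the bench.

Things in the scene. Friction and masses are not known exactly. Their poses are not given: they have to be found in the camera images.
- station: the bottle station: a grey plate 110 x 285 x 12 mm, fixed to the bench, that carries the bottle and its clamp. Origin at bench height under the bottle's axis; z up; plate from x -55 to 55 and y -215 to 70 mm. The clamp lies on the -y side of the bottle and closes towards +y. A fixed jaw 52 mm wide and 63 mm tall stands behind the bottle at y 33 to 50 mm
- bottle_mid (a point): middle of the empty amber bottle, on its axis, 46 mm above the bench. The bottle cannot be lifted out of the station: body 60 mm across up to 74 mm above the bench, shoulder narrowing up to 90 mm, then the neck, with a 43 mm collar at 93 to 95.5 mm, just below the cap
- clamp_grip (a point): centre of the clamp's red upright round grip, 24 mm in diameter, reaching from 50 to 83 mm above the bench (this point: 68 mm), free all round. Below it is a 30 x 34 mm block; a 10 mm rod at 42 mm height leads from there to the moving jaw. It slides along the station's y; at its end stop it stands 117 mm from the bottle's axis
- clamp (a joint): position of the clamp slide in m: 0 fully open, 0.055 fully home (end stop, jaw at the bottle); grows towards the station's +y. It takes about 2 to 3 N to push and stays where it is left
- cap_center (a point): centre of the large green cap (upright, 46 mm in diameter, 47 over the ribs, 28.5 mm tall). Bottomed out it is 110.5 mm above the bench; it rises 6 mm per turn of loosening. Its frame turns with the cap; a white bar on the top runs from the middle to the rim along its -x: towards the station's -x when bottomed out, towards the clamp (station's -y) when a quarter turn loose
- cap (a joint): angle of the cap in rad: 0 screwed on until it bottoms out (a hard stop), positive = loosened (counter-clockwise seen from above), a quarter turn loose = 1.571. It starts 1.8 to 3.2 loose, already on its thread, and cannot come off. Turning takes about 0.06 N m; it stays where it is left
- reagent_b: bystander: small brown bottle with a dark cap, 42 x 43 x 75 mm, loose; origin under its centre
- reagent_c: bystander: small white bottle with a blue cap and blue band, 38 x 39 x 68 mm, loose; origin under its centre
- wash_bottle: bystander: white squeeze bottle with blue top and bent spout, 66 x 96 x 186 mm, loose; origin under its centre
- bench_timer: bystander: flat white timer with one red and two grey keys, 66 x 62 x 18 mm, loose; origin under its centre
- tape_roll: bystander: roll of beige tape lying flat, 100 x 98 x 25 mm, loose; origin under its centre
- marker: bystander: white marker pen with black cap lying on the bench, 17 x 135 x 16 mm, loose; origin under its centre

How it is judged (in metres and radians):
On the way, in this order (a step that is already met when the one before it is completed fails the run):
1. the clamp's grip is pushed to its end stop (value of joint clamp above 0.052 m), for 0.2 s.
2. with the clamp home, the cap is screwed on until it bottoms out (value of joint cap below 0.06 rad and value of joint clamp above 0.05 m), for 0.2 s.
At the end, for the whole second after the job is handed in: The cap stands a quarter turn (90 degrees, give or take 15) looser than its bottomed-out position, held between the fingers (contact force above 3 N, grasp point within 20 mm of the cap's axis and no more than 26 mm above its centre), and the clamp is home within 5 mm (value of joint cap between 1.31 and 1.83 rad and value of joint clamp above 0.05 m and contact force between the fingers and cap above 3 N and horizontal distance between the grasp point and cap_center below 0.02 m and z of the grasp point in the frame of cap_center below 0.026 m); the arm keeps its last pose, push and grip.
It fails at once if a bystander is shifted by more than 3 cm (distance of any of reagent_b, reagent_c, wash_bottle, bench_timer, tape_roll, marker from where it was at the start of the episode above 0.03 m).
It also fails if it takes over 72 s, if anything falls off the work surface, if the arm or the gripper's body presses on something with over 40 N, if the wrist force passes 120 N, or if a joint passes its speed limit or range.

### The arm

A 6-joint arm with a two-finger parallel gripper is mounted at the origin on a cart in front of the work surface, level with it; the furniture and walls round the work are solid. World frame = base frame: x ahead of the robot, y to its left, z up, the work surface at z = 0. Lengths are in m, angles in degrees, forces in N, time in s.
With the tool pointing down it reaches from about 0.4 to 0.825 m from the base axis. Payload 7 kg.
Tool frame: the origin (TCP) lies at the very end of the fingers, on their centre line; the grasp point (between the pads) lies 19 mm behind it; x points along the fingers, z is the direction in which the jaws open and shut, and the axes are right-handed (so a half turn about x gives the same grasp; the last joint's range is limited). The gripper opens to 88 mm and grips with 3 to 60 N. Pads are 19 mm wide; open, the fingers measure 130 mm over their backs; the gripper's body (78 mm by 193 mm) begins 47 mm behind the grasp point.
Start: joints at [-49.326, 20.546, 0.682, 0, -70.136, -16.507], TCP at [0.276, -0.616, 0.227] pointing down, gripper open.
Joint ranges: [-176.03, 176.03], [-82.01, 121.73], [-58.28, 71.71], [-173.87, 95.51], [-174.79, -0.11], [-173.66, 173.66]. Speed limits (degrees/s): [136.94, 136.94, 172.46, 180, 180, 180].

### API

Orientations are given as [roll, pitch, yaw] about the fixed x, y, z axes, in that order (R = Rz(yaw) Ry(pitch) Rx(roll)).
In Python, from plant import sensors, cams, workorder gives the robot as it stands. The module is installed in compiled form; this text tells all that it offers.
- The arm moves only by the shell command python3 -m handwheel 'ROWS' [OPENING] [FORCE]. ROWS is JSON, one flat list of numbers, 4 for each row, row after row: the shift along the tool's x, y, z in cm, then the turn about the tool's x in degrees. A call has exactly 10 rows; each row is the pose to reach, as a shift and turn from the pose commanded when the call began, along the tool's axes at that moment; what a row does not reach only later rows make up. A row lasts 1/8 s, in which the tool goes at most 62.5 mm and 10.7 degrees, less where a joint would pass 70% of its speed; a pose out of reach is approached as far as the arm can. A call with a gripper value outside its range is refused whole. OPENING is the finger opening in cm, from 0 to 8.76, set as the call begins (- or left out, the last holds). The fingers move at their own pace and stop on an object; FORCE is the grip in N (left out, the last holds). Time passes only in rows, so rows that repeat a pose let the fingers close, or fill a call up. It gives the time, the measured TCP pose, the force and the opening at its end, in the units of the state.
- sensors.get_state(): the state, without advancing time (a new reading comes with each control period).
- cams.capture(name): name is "side" or "top"; returns a dict with "image" (420x560x3 uint8, red, green, blue), "fov_y" (degrees; the focal length in pixels is half the picture's height over the tangent of half this angle, whatever the lens; pixels are square), "cx", "cy" (the principal point, pixels), "D" ([k1, k2, p1, p2, k3] as OpenCV has them; the pictures are not rectified), "xyz" and "rotation" of the camera in the world. Camera axes: x right, y down, z forward; pixel columns grow to the right and rows downward; lengths in m; the calibration is good to about 2 mm. A picture is of the moment at which its call begins. There is no depth.
- workorder.close_job(): hands the job in, once; it reports no verdict.
The state is a dict: "time_s": time; "joints": joint angles; "qd": joint speeds; "joint_torque": joint torques, N m; "tcp_pos": TCP position; "eef_rot": TCP orientation; "contact_force": force on the tool from outside, world axes, zero at the start; "moment": the same for the moment, N m; "gripper_width": finger opening in m.
Only numpy, scipy, OpenCV 4.12 (cv2) and the standard library are available. Lean on these libraries where they do the work, as an engineer would, in place of code of your own. Each camera call takes 0.05 s, during which the arm holds its last target.

## Working session

There is one attempt and no reset: what is moved stays moved. The work goes in short steps, Python scripts to look and compute and a shell command to move; the robot and the scene stay as the last step left them, time stands still between calls to the robot, and variables do not carry over. Pictures are saved under pics/ and viewed, and the job is handed in when it is done.

```bash
mkdir -p pics
python3 - <<'E'
from plant import sensors,cams
import cv2
print(sensors.get_state())
for n in("side","top"):
    c=cams.capture(n); cv2.imwrite(f"pics/{n}0.png",c["image"][:,:,::-1]); print({k:v for k,v in c.items() if k!="image"})
E
```

```text
{'time_s': 0.0, 'joints': array([-4.93283066e+01,  2.05902784e+01,  6.33607510e-01, -2.08608982e-02,
       -7.01342863e+01, -1.65070012e+01]), 'qd': array([ 0.0264536 ,  0.02654773,  0.07724728,  0.09374424,  0.0031816 ,
       -0.02691922]), 'joint_torque': array([-1.19537628e-03, -5.82718670e+01,  2.93055439e+01,  6.99739069e+00,
        6.70002846e-03, -2.31056301e-04]), 'tcp_pos': array([ 0.27610234, -0.61541736,  0.22563214]), 'eef_rot': array([  4.34171043,  89.9069521 , 118.49929822]), 'contact_force': array([-0.85973154, -0.27959894, -0.38004208]), 'moment': array([ 0.01033881,  0.00267479, -0.02521944]), 'gripper_width': 0.0877446043519442}
{'fov_y': 47.88656086397059, 'cx': 282.41940820543283, 'cy': 213.77333051746749, 'D': array([-0.01457263,  0.        ,  0.        ,  0.        ,  0.        ]), 'xyz': array([-0.3506223 ,  0.52926326,  0.95485771]), 'rotation': array([-131.74695134,    0.67648697, -114.58327246])}
{'fov_y': 42.88243991191519, 'cx': 285.25790627469974, 'cy': 212.86989850001478, 'D': array([-0.1596019,  0.       ,  0.       ,  0.       ,  0.       ]), 'xyz': array([0.44470643, 0.1254864 , 1.26418727]), 'rotation': array([-175.20305897,    1.08428181,  -90.93194848])}
```

View pics/side0.png

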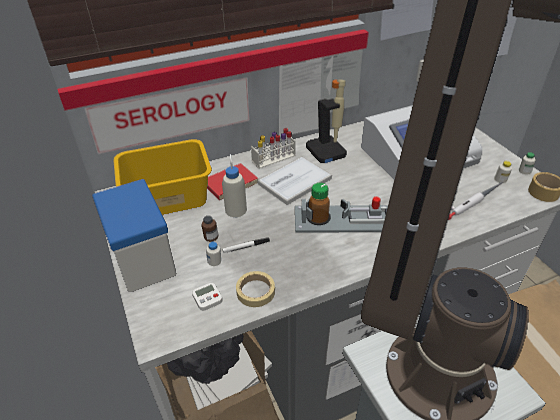

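View pics/top0.png

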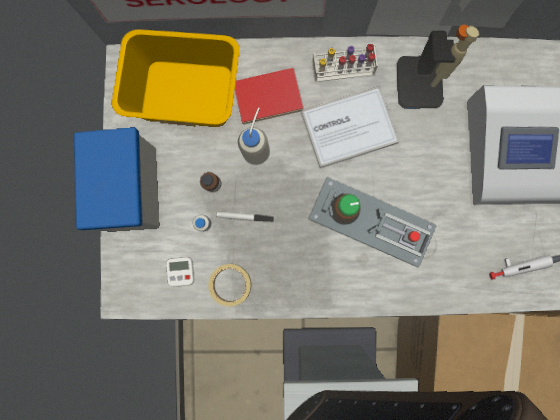

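The top view shows the green cap at about (347,205) with its white bar pointing right, and the red grip at about (414,237). The side view shows the cap at (320,190) and the grip at (376,203).

```bash
cat > h.py <<'E'
from plant import sensors,cams
import cv2,numpy as np
from scipy.spatial.transform import Rotation as Ro
def R(e): return Ro.from_euler('xyz',e,degrees=True).as_matrix()
def K(c):
    f=210/np.tan(np.radians(c["fov_y"]/2)); return np.array([[f,0,c["cx"]],[0,f,c["cy"]],[0,0,1.]])
def ray(c,p):
    u=cv2.undistortPoints(np.array([[p]],float),K(c),c["D"])[0,0]
    return c["xyz"],R(c["rotation"])@np.r_[u,1]
def plane(c,p,z):
    o,d=ray(c,p); return o+d*(z-o[2])/d[2]
def proj(c,P):
    Rm=R(c["rotation"]).T; return cv2.projectPoints(np.array([P],float),cv2.Rodrigues(Rm)[0],-Rm@c["xyz"],K(c),c["D"])[0][0,0]
def two(c1,p1,c2,p2):
    o1,d1=ray(c1,p1);o2,d2=ray(c2,p2)
    s=np.linalg.lstsq(np.c_[d1,-d2],o2-o1,rcond=None)[0]
    a,b=o1+s[0]*d1,o2+s[1]*d2; return (a+b)/2,np.linalg.norm(a-b)
def blob(img,lo,hi,box):
    h=cv2.cvtColor(img,cv2.COLOR_RGB2HSV)
    m=cv2.inRange(h,lo,hi); z=np.zeros_like(m); x0,y0,x1,y1=box; z[y0:y1,x0:x1]=m[y0:y1,x0:x1]
    n,l,s,ce=cv2.connectedComponentsWithStats(z)
    if n<2: return None
    i=1+np.argmax(s[1:,4]); return ce[i],s[i],l==i
E
python3 - <<'E'
from h import *
S=cams.capture("side");T=cams.capture("top")
for n,c,box in(("s",S,(280,150,400,240)),("t",T,(300,170,450,280))):
    for k,lo,hi in(("green",(45,80,30),(85,255,255)),("red",(0,150,80),(6,255,255))):
        r=blob(c["image"],lo,hi,box); print(n,k,r[0],r[1])
    x0,y0,x1,y1=box
    im=c["image"][y0:y1,x0:x1]; cv2.imwrite(f"pics/crop_{n}.png",cv2.resize(im,None,fx=5,fy=5,interpolation=cv2.INTER_CUBIC)[:,:,::-1])
E
```

```text
s green [319.31818182 190.77272727] [312 183  16  16 220]
s red [375.4 202.4] [372 197   8  12  75]
t green [348.41666667 204.72413793] [338 194  22  22 348]
t red [414.2173913  235.86956522] [410 232  10   9  69]
```

View pics/crop_t.png

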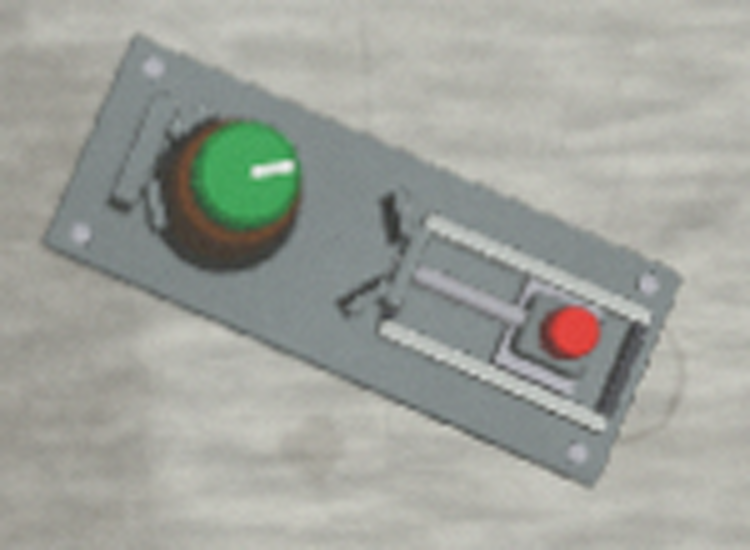

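View pics/crop_s.png

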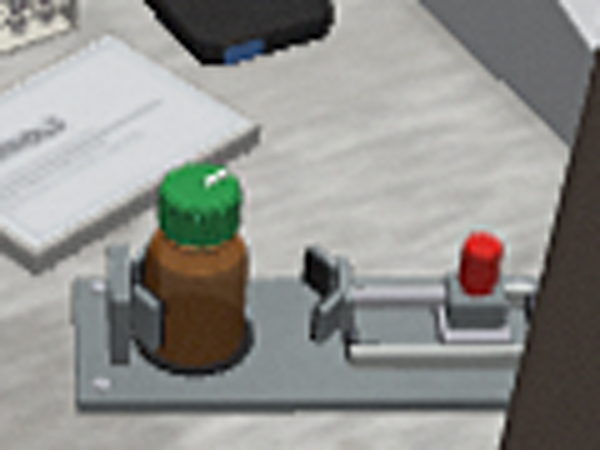

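Run:
```python
from h import *
S=cams.capture("side");T=cams.capture("top")
cr=lambda p:(p[0]/5-.4+300,p[1]/5-.4+170)
C=[plane(T,cr(p),.012) for p in[(138,35),(42,243),(593,487),(682,278)]]
for c in C: print(c.round(4))
A=(C[0]+C[1])/2;B=(C[2]+C[3])/2
y=(A-B)/np.linalg.norm(A-B); print("len",np.linalg.norm(A-B),np.linalg.norm(C[0]-C[1]),"yaw y",np.degrees(np.arctan2(y[1],y[0])))
print("bottle axis from plate",A-.07*y, B+.215*y)
print("cap from top",plane(T,cr((246,174)),.127), "2view",two(T,cr((246,174)),S,(319.3,187)))
g=plane(T,cr((572,332)),.083);print("grip",g, two(T,cr((572,332)),S,(375.9,199)))
d=plane(T,cr((290,166)),.127)-plane(T,cr((255,172)),.127);print("bar ang",np.degrees(np.arctan2(d[1],d[0])))
m=A-.07*y; print("grip dist along y",(g-m)@y, "lateral",(g-m)@np.array([y[1],-y[0],0]))
for n,p in dict(reb=(209,181),rec=(201,222),wash=(252,140),mk=(246,217)).items(): print(n,plane(T,p,.05))
s=sensors.get_state();print(R(s['eef_rot']).round(3))
```

```text
[0.6345 0.0469 0.012 ]
[0.5367 0.0943 0.012 ]
[ 0.4171 -0.1625  0.012 ]
[ 0.5146 -0.2084  0.012 ]
len 0.28265859846274 0.10866184045451804 yaw y 64.94255124861837
bottle axis from plate [0.55591644 0.00718744 0.012     ] [0.55690809 0.00930848 0.012     ]
cap from top [0.5562324  0.00933581 0.127     ] 2view (array([0.55681488, 0.00995998, 0.12527915]), np.float64(0.001799319311145956))
grip [ 0.48755867 -0.13881771  0.083     ] (array([ 0.48799519, -0.13889222,  0.0800113 ]), np.float64(0.001336908263215847))
bar ang -81.27015154508466
grip dist along y -0.16121502018835068 lateral -8.708993807001032e-05
reb [0.62384856 0.32143879 0.05      ]
rec [0.52942988 0.34026314 0.05      ]
wash [0.71773906 0.22109952 0.05      ]
mk [0.53911809 0.23657837 0.05      ]
[[-0.    -0.912 -0.409]
 [ 0.    -0.409  0.912]
 [-1.     0.     0.001]]
```

```bash
python3 -m handwheel '[0,-4,3.5,-5, 0,-8,7,-10, 0,-12,10.5,-15, 0,-16,14,-20, 0,-20,17.5,-25, 0,-24,21,-30, 0,-28,24.5,-35, 0,-32,28,-41, 0,-36,31.5,-41, 0,-38.8,34.8,-41]' 7 25
cat > go.py <<'E'
from h import *
import sys
# work out shift in tool axes to target TCP + z-axis angle
x,y,z,a=map(float,sys.argv[1:5]); s=sensors.get_state(); M=R(s['eef_rot'])
cur=np.degrees(np.arctan2(M[1,2],M[0,2])); d=M.T@(np.array([x,y,z])-s['tcp_pos'])
print("t",s['time_s'],"tcp",s['tcp_pos'].round(4),"zang",cur.round(2),"j6",s['joints'][5].round(1),"F",s['contact_force'].round(2),"Mz",s['moment'].round(3),"w",s['gripper_width'].round(4))
print("shift cm",(d*100).round(2),"turn",((cur-a+90)%180-90).round(2)); print("xdir",M[:,0].round(3),"zdir",M[:,2].round(3))
E
python3 go.py 0.488 -0.139 0.053 155
```

```text
time_s: 1.55
tcp_pos: [0.4886, -0.1376, 0.2267]
eef_rot: [-152.3, 90.0, 3.0]
contact_force: [-0.2, -0.4, 0.2]
gripper_width: 0.0701Traceback (most recent call last):
  File "go.py", line 6, in <module>
    print("t",s['time_s'],"tcp",s['tcp_pos'].round(4),"zang",cur.round(2),"j6",s['joints'][5].round(1),"F",s['contact_force'].round(2),"Mz",s['moment'].round(3),"w",s['gripper_width'].round(4))
                                                                                                                                                                     ^^^^^^^^^^^^^^^^^^^^^^^^
AttributeError: 'float' object has no attribute 'round'
```

```bash
sed -i "s/s\['gripper_width'\].round(4)/round(s['gripper_width'],4)/" go.py; python3 go.py 0.488 -0.139 0.053 155
python3 - <<'E'
from h import *
T=cams.capture("top");cv2.imwrite("pics/t1.png",T["image"][:,:,::-1])
S=cams.capture("side");cv2.imwrite("pics/s1.png",S["image"][120:300,220:460,::-1].repeat(3,0).repeat(3,1))
E
```

```text
t 1.55 tcp [ 0.4886 -0.1376  0.2267] zang 155.22 j6 -31.3 F [-0.19 -0.4   0.21] Mz [-0.05   0.015  0.005] w 0.0701
shift cm [17.37  0.16  0.  ] turn 0.22
xdir [ 0.001  0.    -1.   ] zdir [-0.908  0.419 -0.   ]
```

View pics/s1.png

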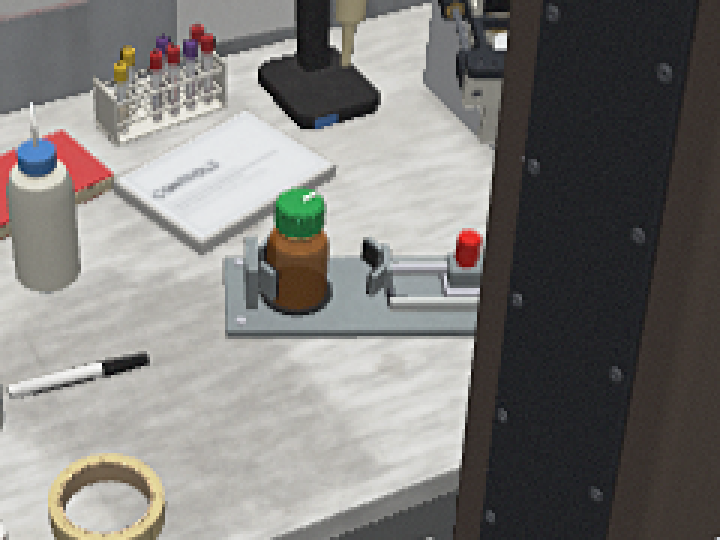

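The side view shows the clamp open with the grip free at about (467,248) of the crop. Nothing stands in the way of the descent.

```bash
python3 -m handwheel '[3,0.16,0,0, 6,0.16,0,0, 9,0.16,0,0, 12,0.16,0,0, 14,0.16,0,0, 15.5,0.16,0,0, 16.5,0.16,0,0, 17,0.16,0,0, 17,0.16,0,0, 17,0.16,0,0]' 7 25
python3 -m handwheel '[0,0,0,0, 0,0,0,0, 0,0,0,0, 0,0,0,0, 0,0,0,0, 0,0,0,0, 0,0,0,0, 0,0,0,0, 0,0,0,0, 0,0,0,0]' 1.5 25; python3 go.py 0.5069 -0.0973 0.0567 155
```

```text
time_s: 2.9
tcp_pos: [0.4876, -0.1409, 0.0571]
eef_rot: [-154.5, 89.9, 0.6]
contact_force: [-0.5, -0.2, 0.3]
gripper_width: 0.0701
time_s: 4.15
tcp_pos: [0.4871, -0.1409, 0.0566]
eef_rot: [-10.0, 90.0, 145.2]
contact_force: [-0.1, -0.5, -0.6]
gripper_width: 0.0233
t 4.15 tcp [ 0.4871 -0.1409  0.0566] zang 155.16 j6 -30.9 F [-0.09 -0.45 -0.55] Mz [0.176 0.128 0.032] w 0.0233
shift cm [-0.01 -4.79  0.04] turn 0.16
xdir [-0.  0. -1.] zdir [-0.908  0.42   0.   ]
```

```bash
python3 -m handwheel '[0,-0.5,0,0, 0,-1,0,0, 0,-1.5,0,0, 0,-2,0,0, 0,-2.5,0,0, 0,-3,0,0, 0,-3.5,0,0, 0,-4,0,0, 0,-4.3,0,0, 0,-4.5,0,0]'
python3 go.py 0.5069 -0.0973 0.0567 155
```

```text
time_s: 5.4
tcp_pos: [0.5061, -0.0999, 0.0565]
eef_rot: [11.5, 90.0, 166.7]
contact_force: [-1.1, -2.5, 1.3]
gripper_width: 0.0233
t 5.4 tcp [ 0.5061 -0.0999  0.0565] zang 155.17 j6 -35.5 F [-1.13 -2.46  1.29] Mz [-0.57   0.493 -0.026] w 0.0233
shift cm [-0.02 -0.27  0.04] turn 0.17
xdir [-0.  0. -1.] zdir [-0.908  0.42   0.   ]
```

```bash
python3 -m handwheel '[0,-0.2,0,0, 0,-0.3,0,0, 0,-0.4,0,0, 0,-0.5,0,0, 0,-0.6,0,0, 0,-0.7,0,0, 0,-0.8,0,0, 0,-0.8,0,0, 0,-0.8,0,0, 0,-0.8,0,0]'
python3 go.py 0.5069 -0.0973 0.0567 155
```

```text
time_s: 6.65
tcp_pos: [0.5069, -0.0977, 0.0565]
eef_rot: [71.8, 89.5, -133.1]
contact_force: [-2.8, -33.3, 1.9]
gripper_width: 0.0228
t 6.65 tcp [ 0.5069 -0.0977  0.0565] zang 155.15 j6 -36.2 F [ -2.83 -33.3    1.89] Mz [-11.961   0.845   0.052] w 0.0228
shift cm [-0.02 -0.04  0.01] turn 0.15
xdir [-0.005 -0.006 -1.   ] zdir [-0.907  0.42   0.002]
```

The force climbs to 33 N against the stop, so the clamp is home. I'll unload, open and lift.

```bash
python3 -m handwheel '[0,0.2,0,0, 0,0.4,0,0, 0,0.5,0,0, 0,0.5,0,0, 0,0.5,0,0, 0,0.5,0,0, 0,0.5,0,0, 0,0.5,0,0, 0,0.5,0,0, 0,0.5,0,0]'
python3 -m handwheel '[0,0,0,0, 0,0,0,0, 0,0,0,0, 0,0,0,0, -1,0,0,0, -3,0,0,0, -6,0,0,0, -9,0,0,0, -12,0,0,0, -13.5,0,0,0]' 7.5
python3 go.py 0.556 0.009 0.2 38
python3 - <<'E'
from h import *
T=cams.capture("top");cv2.imwrite("pics/t2.png",T["image"][120:320,240:480,::-1].repeat(3,0).repeat(3,1))
S=cams.capture("side");cv2.imwrite("pics/s2.png",S["image"][120:300,220:460,::-1].repeat(3,0).repeat(3,1))
E
```

```text
time_s: 7.9
tcp_pos: [0.5068, -0.0982, 0.0565]
eef_rot: [68.0, 89.9, -136.9]
contact_force: [-0.7, -7.0, 1.0]
gripper_width: 0.0229
time_s: 9.15
tcp_pos: [0.508, -0.0973, 0.1938]
eef_rot: [-148.7, 89.8, 6.5]
contact_force: [-0.0, 0.3, -0.1]
gripper_width: 0.0752
t 9.15 tcp [ 0.508  -0.0973  0.1938] zang 155.18 j6 -35.8 F [-0.03  0.34 -0.14] Mz [ 0.017  0.028 -0.038] w 0.0752
shift cm [ -0.6  -11.66   0.11] turn -62.82
xdir [ 0.003  0.    -1.   ] zdir [-0.908  0.42  -0.003]
```

View pics/t2.png

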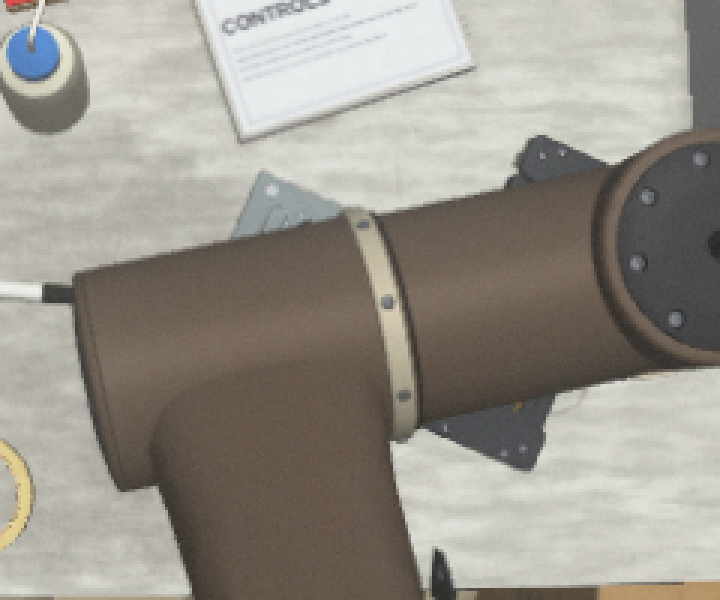

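View pics/s2.png

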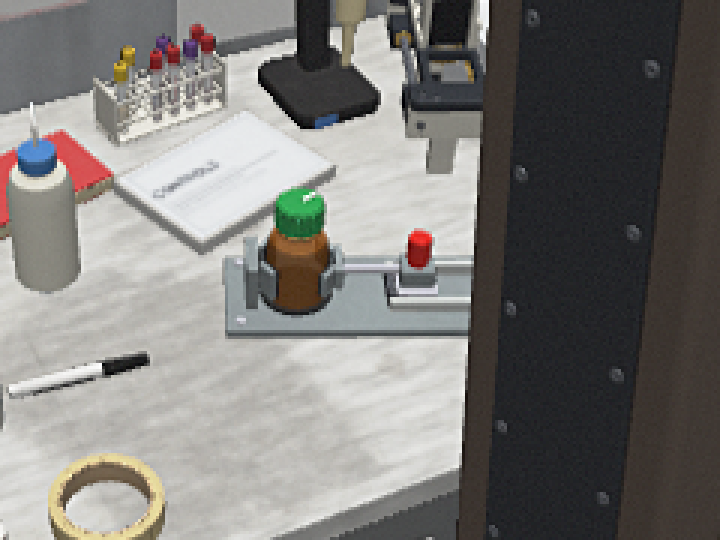

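The side view shows the jaw at the bottle, with the grip now at (419,247) of the crop, so the clamp is home. The end-stop position also puts the bottle axis at about (0.5563, 0.0083), which agrees with the image measurement. Next I'll move over the cap.

```bash
python3 -m handwheel '[0,-2,0,-8, 0,-4,0,-16, 0,-6,0,-24, 0,-8,0,-32, 0,-9.5,0,-40, 0,-11,0,-48, 0,-11.6,0.1,-56, 0,-11.6,0.1,-63, 0,-11.6,0.1,-63, 0,-11.6,0.1,-63]' 7.5
python3 go.py 0.5563 0.0085 0.1 38
```

```text
time_s: 10.5
tcp_pos: [0.5548, 0.0082, 0.1908]
eef_rot: [-24.5, 89.9, -166.5]
contact_force: [0.8, -0.5, -0.3]
gripper_width: 0.0747
t 10.5 tcp [0.5548 0.0082 0.1908] zang -141.99 j6 16.9 F [ 0.77 -0.54 -0.28] Mz [-0.045  0.149  0.056] w 0.0747
shift cm [ 9.08  0.08 -0.15] turn 0.01
xdir [-0.001 -0.    -1.   ] zdir [-0.788 -0.616  0.001]
```

```bash
python3 -m handwheel '[2,0.1,-0.15,0, 4,0.1,-0.15,0, 6,0.1,-0.15,0, 7.5,0.1,-0.15,0, 8.5,0.1,-0.15,0, 9.0,0.1,-0.15,0, 9.25,0.1,-0.15,0, 9.25,0.1,-0.15,0, 9.25,0.1,-0.15,0, 9.25,0.1,-0.15,0]' 7.5
python3 go.py 0.5563 0.0085 0.098 38
python3 - <<'E'
from h import *
S=cams.capture("side");cv2.imwrite("pics/s3.png",S["image"][120:300,220:460,::-1].repeat(3,0).repeat(3,1))
E
```

```text
time_s: 11.75
tcp_pos: [0.5571, 0.0085, 0.0994]
eef_rot: [160.0, 90.0, 18.2]
contact_force: [0.4, 0.1, 0.9]
gripper_width: 0.075
t 11.75 tcp [0.5571 0.0085 0.0994] zang -141.83 j6 17.2 F [0.44 0.1  0.9 ] Mz [-0.042  0.185 -0.039] w 0.075
shift cm [ 0.14 -0.05  0.06] turn 0.17
xdir [ 0.001  0.    -1.   ] zdir [-0.786 -0.618 -0.001]
```

View pics/s3.png

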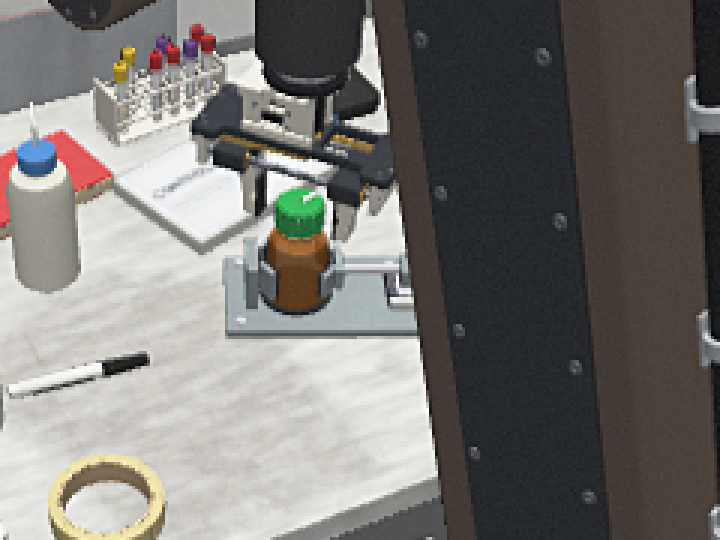

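The fingers straddle the cap, with tips at about (255,212) and (345,235) of the crop. Closing now.

```bash
python3 -m handwheel '[0,0,0,0, 0,0,0,0, 0,0,0,0, 0,0,0,0, 0,0,0,0, 0,0,0,0, 0,0,0,0, 0,0,0,0, 0,0,0,0, 0,0,0,0]' 4 25; python3 go.py 0.5563 0.0085 0.098 38
```

```text
time_s: 13.05
tcp_pos: [0.5563, 0.008, 0.099]
eef_rot: [-11.5, 89.9, -153.3]
contact_force: [-3.5, -3.9, 3.5]
gripper_width: 0.0454
t 13.05 tcp [0.5563 0.008  0.099 ] zang -141.84 j6 17.2 F [-3.47 -3.94  3.5 ] Mz [-1.326  1.657  0.078] w 0.0454
shift cm [ 0.1  -0.04 -0.03] turn 0.16
xdir [-0.001 -0.001 -1.   ] zdir [-0.786 -0.618  0.001]
```

```bash
python3 -m handwheel '[0.02,0,0,8, 0.03,0,0,16, 0.04,0,0,24, 0.05,0,0,32, 0.07,0,0,40, 0.08,0,0,48, 0.1,0,0,56, 0.11,0,0,64, 0.12,0,0,72, 0.13,0,0,80]'; python3 go.py 0.5563 0.0085 0.097 -42
python3 -m handwheel '[0.02,0,0,5, 0.03,0,0,10, 0.04,0,0,15, 0.05,0,0,20, 0.05,0,0,25, 0.06,0,0,30, 0.06,0,0,30, 0.06,0,0,30, 0.06,0,0,30, 0.06,0,0,30]'; python3 go.py 0.5563 0.0085 0.0965 -72
```

```text
time_s: 14.3
tcp_pos: [0.5559, 0.008, 0.0976]
eef_rot: [59.1, 89.9, -163.0]
contact_force: [-5.9, -2.9, 5.1]
gripper_width: 0.0455
t 14.3 tcp [0.5559 0.008  0.0976] zang 137.89 j6 -63.1 F [-5.91 -2.89  5.08] Mz [-0.949  1.995  0.048] w 0.0455
shift cm [ 0.06 -0.06  0.  ] turn -0.11
xdir [-0.002 -0.001 -1.   ] zdir [-0.742  0.671  0.001]
time_s: 15.55
tcp_pos: [0.5558, 0.0081, 0.0971]
eef_rot: [83.4, 89.9, -168.5]
contact_force: [-5.5, -1.1, 5.3]
gripper_width: 0.0455
t 15.55 tcp [0.5558 0.0081 0.0971] zang 108.14 j6 -92.9 F [-5.5  -1.09  5.31] Mz [-0.797  2.256 -0.115] w 0.0455
shift cm [ 0.06 -0.06  0.02] turn 0.14
xdir [-0.002 -0.    -1.   ] zdir [-0.311  0.95   0.   ]
```

```bash
python3 -m handwheel '[0.01,0,0,1.5, 0.01,0,0,3, 0.02,0,0,4.5, 0.02,0,0,6, 0.02,0,0,7.5, 0.03,0,0,9, 0.03,0,0,10, 0.03,0,0,10, 0.03,0,0,10, 0.03,0,0,10]'; python3 go.py 0.5563 0.0085 0.0965 -82
python3 -m handwheel '[0.01,0,0,1.5, 0.01,0,0,3, 0.01,0,0,4.5, 0.02,0,0,6, 0.02,0,0,7.5, 0.02,0,0,8, 0.02,0,0,8, 0.02,0,0,8, 0.02,0,0,8, 0.02,0,0,8]'; python3 go.py 0.5563 0.0085 0.0965 -90
```

```text
time_s: 16.8
tcp_pos: [0.5558, 0.0082, 0.0968]
eef_rot: [92.8, 89.9, -169.0]
contact_force: [-7.6, -2.5, 5.7]
gripper_width: 0.0452
t 16.8 tcp [0.5558 0.0082 0.0968] zang 98.15 j6 -102.8 F [-7.6  -2.5   5.67] Mz [-0.633  2.423  0.031] w 0.0452
shift cm [ 0.03 -0.06  0.02] turn 0.15
xdir [-0.002 -0.    -1.   ] zdir [-0.142  0.99  -0.   ]
time_s: 18.05
tcp_pos: [0.5562, 0.0082, 0.0968]
eef_rot: [120.1, 89.9, -149.6]
contact_force: [-5.8, -2.4, 6.5]
gripper_width: 0.0454
t 18.05 tcp [0.5562 0.0082 0.0968] zang 90.25 j6 -110.8 F [-5.81 -2.38  6.54] Mz [-0.794  2.014  0.828] w 0.0454
shift cm [ 0.03 -0.01  0.03] turn 0.25
xdir [-0.001 -0.001 -1.   ] zdir [-0.004  1.    -0.001]
```

Mz jumped to 0.83 N m, so the cap is at the hard stop. I'll look, then press on slightly to confirm.

```bash
python3 -m handwheel '[0,0,0,1, 0,0,0,2, 0,0,0,3, 0,0,0,3, 0,0,0,3, 0,0,0,3, 0,0,0,3, 0,0,0,3, 0,0,0,3, 0,0,0,3]'; python3 go.py 0.5563 0.0085 0.0965 -90
python3 - <<'E'
from h import *
for n in("side","top"):
    S=cams.capture(n);cv2.imwrite(f"pics/{n}4.png",S["image"][160:250,270:390,::-1].repeat(6,0).repeat(6,1))
E
```

```text
time_s: 19.3
tcp_pos: [0.5574, 0.0082, 0.0969]
eef_rot: [-114.5, 90.0, -27.3]
contact_force: [-2.2, -5.4, 3.0]
gripper_width: 0.0454
t 19.3 tcp [0.5574 0.0082 0.0969] zang 87.16 j6 -113.9 F [-2.22 -5.43  2.96] Mz [-1.829  0.516  0.771] w 0.0454
shift cm [0.04 0.11 0.02] turn -2.84
xdir [ 0.001 -0.    -1.   ] zdir [ 0.049  0.999 -0.   ]
```

View pics/side4.png

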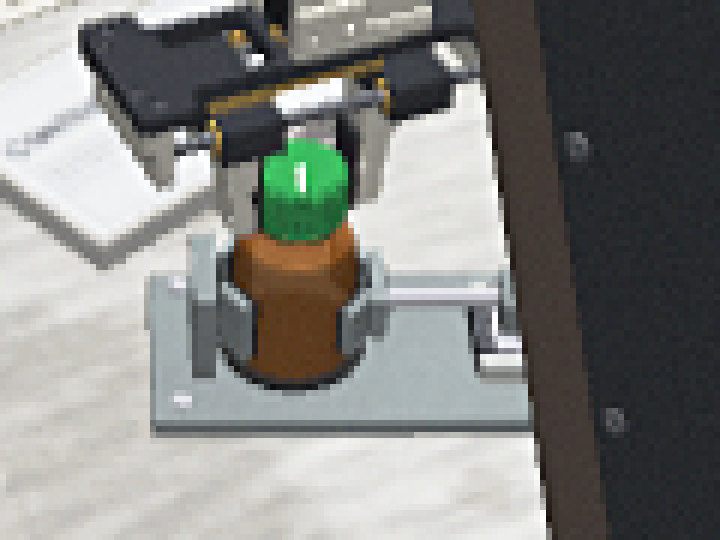

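The side view shows the white bar at (302,178) of the crop pointing straight at the camera, along the station's -x. Mz has stopped rising at 0.77 N m, so the fingers slip slightly at the stop and the cap is bottomed out. Now I'll back off 90°.

```bash
python3 -m handwheel '[-0.01,0.0,0,-8, -0.03,0,0,-16, -0.04,0,0,-24, -0.05,0,0,-32, -0.07,0,0,-40, -0.08,0,0,-48, -0.09,0,0,-56, -0.11,0,0,-64, -0.12,0,0,-72, -0.13,0,0,-80]'; python3 go.py 0.5563 0.0085 0.098 167
python3 -m handwheel '[-0.01,0,0,-3, -0.01,0,0,-6, -0.02,0,0,-9, -0.02,0,0,-10, -0.02,0,0,-10, -0.02,0,0,-10, -0.02,0,0,-10, -0.02,0,0,-10, -0.02,0,0,-10, -0.02,0,0,-10]'; python3 go.py 0.5563 0.0085 0.098 177
python3 - <<'E'
from h import *
for n in("side","top"):
    S=cams.capture(n);cv2.imwrite(f"pics/{n}5.png",S["image"][160:250,270:390,::-1].repeat(6,0).repeat(6,1))
E
```

```text
time_s: 20.65
tcp_pos: [0.5564, 0.0094, 0.098]
eef_rot: [-58.8, 89.9, 108.5]
contact_force: [-7.5, 3.0, 7.8]
gripper_width: 0.0454
t 20.65 tcp [0.5564 0.0094 0.098 ] zang 167.32 j6 -33.7 F [-7.48  2.98  7.81] Mz [ 1.242  2.768 -0.069] w 0.0454
shift cm [ 0.    0.09 -0.01] turn 0.32
xdir [-0.001  0.002 -1.   ] zdir [-0.976  0.22   0.001]
time_s: 21.9
tcp_pos: [0.5562, 0.0095, 0.0982]
eef_rot: [-58.7, 89.9, 118.4]
contact_force: [-8.0, 3.4, 7.8]
gripper_width: 0.0457
t 21.9 tcp [0.5562 0.0095 0.0982] zang 177.06 j6 -23.9 F [-7.96  3.37  7.78] Mz [1.234 2.93  0.028] w 0.0457
shift cm [ 0.02  0.09 -0.02] turn 0.06
xdir [-0.001  0.002 -1.   ] zdir [-0.999  0.051  0.001]
```

View pics/side5.png

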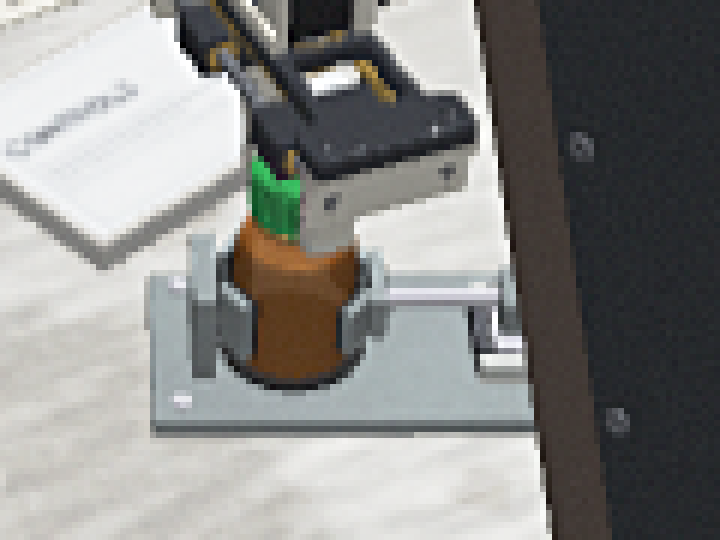

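View pics/top5.png

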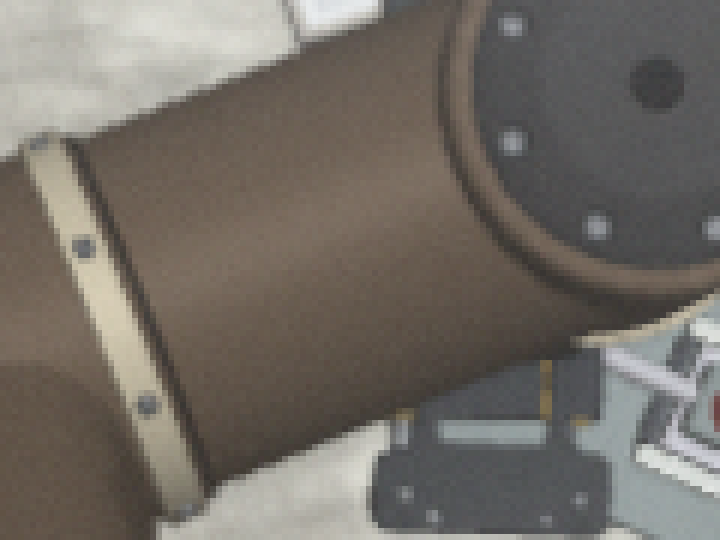

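Run:
```python
from h import *
S=cams.capture("side");T=cams.capture("top")
im=cv2.imread("pics/side4.png")[3::6,3::6]  # BGR native crop
m=(im.min(2)>130); m[:26]=0; m[36:]=0; m[:,:45]=0; m[:,57:]=0
v,u=np.nonzero(m); print(list(zip(u,v)))
p=np.array([plane(S,(a+270,b+160),.125)[:2] for a,b in zip(u,v)]); c=p.mean(0); d=c-np.array([.5563,.0087])
w=np.linalg.svd(p-c)[2][0]; print("bar mid",c,"ang from axis",np.degrees(np.arctan2(d[1],d[0])),"line",np.degrees(np.arctan2(w[1],w[0])),"expected 155")
r=blob(T["image"],(0,120,60),(8,255,255),(370,200,440,250)); print("red",r and (r[0],r[1]))
print("grip at stop should be at px",proj(T,(.5069,-.0977,.083)))
t=T["image"][180:270,340:460,::-1].repeat(6,0).repeat(6,1); cv2.imwrite("pics/t6.png",t)
```

```text
[(np.int64(50), np.int64(27)), (np.int64(49), np.int64(28)), (np.int64(50), np.int64(28)), (np.int64(49), np.int64(29)), (np.int64(50), np.int64(29)), (np.int64(49), np.int64(30)), (np.int64(50), np.int64(30)), (np.int64(50), np.int64(31))]
bar mid [0.5491877  0.01398113] ang from axis 143.4047892088187 line 151.85020596328135 expected 155
red (array([394.97619048, 227.5952381 ]), array([390, 223,  11,  10,  84], dtype=int32))
grip at stop should be at px [395.43267032 227.66258983]
```

```bash
python3 go.py 0.5563 0.0087 0.098 177
```

```text
t 22.1 tcp [0.5562 0.0094 0.0982] zang 177.06 j6 -23.9 F [-7.85  2.86  7.92] Mz [ 1.304  2.873 -0.007] w 0.0456
shift cm [ 0.02  0.07 -0.02] turn 0.06
xdir [-0.001  0.002 -1.   ] zdir [-0.999  0.051  0.001]
```

The bottomed-out bar line measures 152° against 155° expected, and the grip sits within a pixel of its end-stop position. The cap is still held, with the fingers 45.6 mm apart. Handing in.

```bash
python3 -c "
from plant import workorder; print(workorder.close_job())"
```

```text
the job is handed in; nothing more can be done
None
```

I handed the job in at 22 s of the allowed 72 s: clamp home, cap screwed down, then backed off a quarter turn and still held. The final cap angle comes from the wrist's turn, because the gripper hid the white bar in both last pictures.

- **Clamp:** I pushed the grip until the force rose to about 33 N against the end stop. The last top picture puts the red grip within 1 pixel of its end-stop position.
- **Cap bottomed out:** The turning moment jumped from almost nothing to about 0.8 N m, then stopped rising as the fingers slipped slightly on the cap. The white bar's direction then measured about 152°, against 155° expected. A second estimate, from the bar's midpoint to the bottle axis, gave 143°, but it rests on a few pixels and a short distance.
- **Quarter turn:** The fingers turned back 89.9° by the wrist reading. A few degrees may have been lost in the grip, within the 15° allowed. I didn't release the cap to check the bar, since you asked me not to let go.
- **Final hold:** The grip is set to 25 N with the fingers 45.6 mm apart. The grasp point is within about 1 mm of the cap's axis and about 5 mm above its centre.
- **Other things on the bench:** The arm felt no contact away from the grip and cap. I made no final measurement of where the other items stand.

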